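# Scan the blue sample jar

## Robot

A 6-joint arm with a two-finger parallel gripper is mounted at the origin on the work surface. World frame = base frame: x ahead of the robot, y to its left, z up, the work surface at z = 0. Lengths are in m, angles in degrees, forces in N, time in s.
With the tool pointing down it reaches from about 0.4 to 0.825 m from the base axis. Payload 7 kg.
Tool frame: the origin (TCP) lies on the centre line of the jaws, within the pads' length; the fingertips stand 11 mm ahead of it and the grasp point (between the pads) lies 8 mm behind it; z points along the fingers, y is the line along which they close (so a half turn about z gives the same grasp; the last joint's range is limited). The gripper opens to 88 mm and grips with 3 to 60 N. Pads are 19 mm wide; open, the fingers measure 130 mm over their backs; the gripper's body (78 mm by 193 mm) begins 47 mm behind the grasp point.
Start: joints at [-51.274, 20.546, 0.682, 0, -70.136, -16.507], TCP at [0.255, -0.625, 0.238] pointing down, gripper open.
Joint ranges: [-176.03, 176.03], [-82.01, 121.73], [-58.28, 71.71], [-173.87, 95.51], [-174.79, -0.11], [-173.66, 173.66]. Speed limits (degrees/s): [136.94, 136.94, 172.46, 180, 180, 180].

## Interface

Orientations are given as [roll, pitch, yaw] about the fixed x, y, z axes, in that order (R = Rz(yaw) Ry(pitch) Rx(roll)).
In Python, from plant import r, capture, camera_model, job gives the robot as it stands.
- The arm moves only by the tool drive_tool, never from a script. Its argument "increments" is a list that holds one entry, the list of rows, each a list of 5 numbers: the gripper's target within -1 to 1 (fully open at 1, half-way at 0, shut at -1), then the shift along the tool's x, y, z scaled (see below), then the turn about the tool's z scaled (see below). In form: [[[gripper, tx, ty, tz, roll], ...]]. A call has 1 to 5 rows; each row is the pose to reach, as a shift and turn from the pose commanded when the call began, along the tool's axes at that moment, turning the shorter way round; what a row does not reach only later rows make up. The controller multiplies each number of a shift by 120 mm and each number of a turn by 360 degrees. A row lasts 1/8 s, in which the tool goes at most 62.5 mm and 10.7 degrees, less where a joint would pass 70% of its speed; a pose out of reach is approached as far as the arm can. A call with a number of a shift or a turn outside -1 to 1 is refused whole. A call with a gripper value outside its range is refused whole. The fingers move at their own pace and stop on an object; "squeeze" is the grip in N (left out, the last holds). Time passes only in rows, so rows that repeat a pose let the fingers close. It gives the time, the measured TCP pose, the force, the opening and the grip force at its end, in the units of the state.
- r.get_state(): the state, without advancing time (a new reading comes with each control period).
- capture(name): name is "side" or "top"; returns the picture (384x512x3 uint8, red, green, blue); there is no depth.
- camera_model(name): a dict with "camera_matrix" (3x3 intrinsics, pixels), "k1" (the pictures are not rectified: a ray, as slopes to the right and down, at radius r is drawn at 1 + k1 r^2 times it, then the intrinsics apply), "rvec" (rotation vector, rad) and "tvec" (3), from world to camera coordinates, as OpenCV has them. Camera axes: x right, y down, z forward; pixel columns grow to the right and rows downward; lengths in m; the calibration is good to about 2 mm. A picture is of the moment at which its call begins. camera_model takes no time and is no camera call.
- job.close_job(): hands the job in; it is judged then, once.
The state is a dict: "time_s": time; "joints": joint angles; "qd": joint speeds; "joint_torque": joint torques, N m; "tcp_pos": TCP position; "eef_rot": TCP orientation; "contact_force": force on the tool from outside, world axes, zero at the start; "moment": the same for the moment, N m; "gripper_width": finger opening in m; "gripper_force": force on a finger pad.
Only numpy, scipy, OpenCV 4.12 (cv2) and the standard library are available. Lean on these libraries where they do the work, as an engineer would, in place of code of your own. Each camera call takes 0.05 s, during which the arm holds its last target. There are 200 camera calls.

## Task

Pick up the yellow-headed code scanner from its grey mat and scan the code label on top of the blue-capped sample jar, and only that one: hold the scanner level with the window under its yellow head about 5 cm above the middle of the label, still, for two seconds. Then lay the scanner down gently, flat and lengthwise in the middle of its mat, and let go. Leave the blue and the orange jar standing where they are.

Things in the scene. Friction and masses are not known exactly. Their poses are not given: they have to be found in the camera images.
- scanner_grip (a point): Code scanner, 190 mm long, 180 g, lying on its mat. Point: mid-length, mid-height of its charcoal handle, 31 mm above its underside, at its balance point. x: along it to the yellow head; z: up. Handle 34 mm wide, 34 high, 14 mm clear of the mat, x -95 to +40 mm; head 56 wide, 50 high, x +40 to +95. The red window under the head looks along -z; its centre is at x +70, y 0, z -31 mm from this point.
- blue_jar_label (a point): The jar to scan: a loose white jar, 62 mm across and 95 mm high, with a blue screw cap. This point is the middle of the square white code label (38 mm, black cells) that lies face up on top of the cap, 96 mm above the table. z up; its yaw does not matter.
- orange_jar_label (a point): The jar not to scan: the same jar with an orange cap; this point is the middle of the code label on top of it, 96 mm above the table.
- mat_center (a point): The scanner's mat: a grey rubber slab with two thin white lines along its long edges, 270 mm long (x), 140 mm wide (y), 10 mm thick, fixed to the black table. This point is the middle of its top face. x runs along its length, z up.
Mind the look-alikes: they are no part of the job. What is shaped like the part that bears scanner_grip but green, pink or purple is not meant.

How it is judged:
By the outcome, as a careful person would: the job done as asked, in the order asked, and still so for the second after the job is handed in, with the robot touching nothing.
It also fails if it takes over 54 s, if anything falls off the work surface, if the arm or the gripper's body presses on something with over 40 N, if the wrist force passes 120 N, or if a joint passes its speed limit or range.

## Working session

There is one attempt and no reset: what is moved stays moved. The work goes in short steps, Python scripts to look and compute and a tool call to move; the robot and the scene stay as the last step left them, time stands still between calls to the robot, and variables do not carry over. Pictures are saved under pics/ and viewed, at most 10 in all, crops included, and the job is handed in when it is done.

Besides the shell and the picture viewer there is one more tool, called after "Request:" as a command line: name --argument value ..., lists and objects as JSON in quotes. drive_tool: Moves the arm, as the interface text tells. Its arguments: {"type":"object","properties":{"increments":{"type":"array"},"squeeze":{"type":"number"}},"required":["increments"]}

```bash
ls; mkdir -p pics
python3 - <<'E'
from plant import r,capture,camera_model
import cv2
for n in("side","top"):
    cv2.imwrite(f"pics/{n}0.png",cv2.cvtColor(capture(n),cv2.COLOR_RGB2BGR)); print(camera_model(n))
s=r.get_state();print(s)
E
```

```text
pics
{'camera_matrix': array([[491.42258733,   0.        , 263.14549597],
       [  0.        , 491.42258733, 189.73408043],
       [  0.        ,   0.        ,   1.        ]]), 'k1': 0.02102595827462911, 'rvec': array([ 0.34023638, -2.84986733,  1.03001236]), 'tvec': array([0.41082182, 0.16945644, 1.20415979])}
{'camera_matrix': array([[369.66077865,   0.        , 262.09186554],
       [  0.        , 369.66077865, 184.22444696],
       [  0.        ,   0.        ,   1.        ]]), 'k1': -0.018134503929711623, 'rvec': array([ 2.16752122, -2.19277716,  0.06298812]), 'tvec': array([-0.06145179,  0.43315183,  0.95979449])}
{'time_s': 0.1, 'joints': array([-5.12752439e+01,  2.05891841e+01,  6.38618382e-01, -1.70598818e-02,
       -7.01356911e+01, -1.65058026e+01]), 'qd': array([ 0.01611391, -0.11703555,  0.22018347,  0.06263708,  0.05452344,
        0.02204604]), 'joint_torque': array([-1.59800984e-03, -5.84162879e+01,  2.93750507e+01,  7.01554075e+00,
        1.01540732e-02, -5.22819369e-05]), 'tcp_pos': array([ 0.2550503 , -0.62450432,  0.2366945 ]), 'eef_rot': array([ 1.79912741e+02, -9.13161157e-03, -1.57786848e+02]), 'contact_force': array([-0.11063731,  0.2098917 ,  0.46767075]), 'moment': array([-0.00451545,  0.04849685,  0.04016796]), 'gripper_force': 0.0, 'gripper_width': 0.08759120065214802}
```

View pics/top0.png

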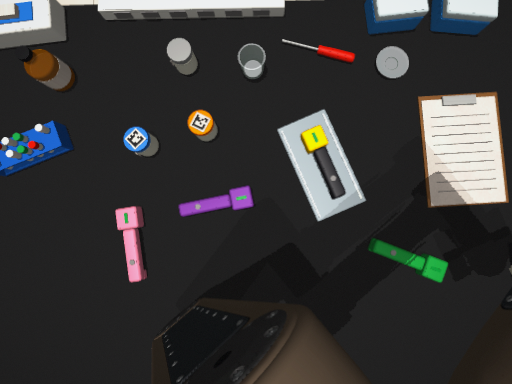

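View pics/side0.png

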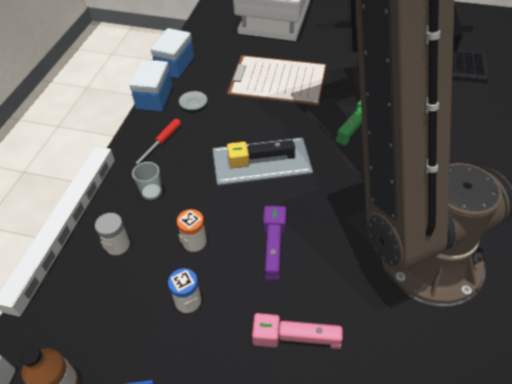

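The top view shows the yellow-headed charcoal scanner on the grey mat at about (322,160). The look-alikes are pink at (130,245), purple at (215,203) and green at (408,260). The blue cap is at (137,139) and the orange cap at (201,123). I choose the yellow one at (322,160) and will check it in a close crop.

```bash
cat > h.py <<'E'
import numpy as np, cv2
from plant import r,capture,camera_model
def cam(n):
    m=camera_model(n); return m['camera_matrix'],m['k1'],cv2.Rodrigues(m['rvec'])[0],m['tvec']
def ray(n,p):
    K,k,R,t=cam(n); u=cv2.undistortPoints(np.array(p,float).reshape(-1,1,2),K,np.array([k,0,0,0,0.]))[:,0]
    d=np.c_[u,np.ones(len(u))]@R; return -R.T@t,d
def onz(n,p,z):
    c,d=ray(n,p); return c+d*((z-c[2])/d[:,2])[:,None]
def proj(n,P):
    K,k,R,t=cam(n); return cv2.projectPoints(np.array(P,float).reshape(-1,1,3),cv2.Rodrigues(R)[0],t,K,np.array([k,0,0,0,0.]))[0][:,0]
def two(p,q):  # closest point of a top and a side ray
    (a,d),(b,e)=ray('top',p),ray('side',q); d,e=d[0],e[0]
    s=np.linalg.lstsq(np.c_[d,-e],b-a,rcond=None)[0]; A,B=a+s[0]*d,b+s[1]*e
    return (A+B)/2,np.linalg.norm(A-B)
def mask(im,lo,hi,box):
    m=cv2.inRange(cv2.cvtColor(im,cv2.COLOR_RGB2HSV),np.array(lo),np.array(hi)); o=np.zeros_like(m)
    x0,y0,x1,y1=box; o[y0:y1,x0:x1]=m[y0:y1,x0:x1]; return o
def big(m):
    return max(cv2.findContours(m,cv2.RETR_EXTERNAL,cv2.CHAIN_APPROX_NONE)[0],key=cv2.contourArea)
E
python3 - <<'E'
from h import *
np.set_printoptions(precision=4,suppress=True)
I={n:capture(n) for n in('top','side')}
B={'top':{'mat':(270,100,372,228),'b':(115,120,165,165),'o':(183,103,222,148)},
'side':{'mat':(205,130,320,190),'b':(160,262,210,320),'o':(170,200,215,255)}}
def rect(n,c,z):
    P=onz(n,c[:,0].astype(float),z)[:,:2]; q=cv2.minAreaRect((P*1000).astype(np.float32)); return [np.round(np.array(a),1) for a in q]
for n in I:
    im=I[n]; b=B[n]
    m=mask(im,(0,0,110),(180,70,255),b['mat'])|mask(im,(20,120,80),(35,255,255),b['mat'])
    m=cv2.morphologyEx(m,cv2.MORPH_CLOSE,np.ones((3,3)))
    print(n,'mat',rect(n,big(m),.010))
    y=big(mask(im,(20,120,60),(35,255,255),b['mat'])); print('head@.060',rect(n,y,.060))
    h=mask(im,(0,0,0),(180,255,75),b['mat']); f=np.zeros_like(h); cv2.drawContours(f,[cv2.convexHull(big(m))],-1,255,-1)
    f=cv2.erode(f,np.ones((5,5))); c=big(h&f); print('handle@.058',rect(n,c,.058))
    for k,lo,hi in(('b',(98,130,60),(125,255,255)),('o',(5,150,80),(19,255,255))):
        c=big(mask(im,lo,hi,b[k])); x0,y0,w,hh=cv2.boundingRect(c)
        hull=np.zeros_like(h);cv2.drawContours(hull,[cv2.convexHull(c)],-1,255,-1)
        wh=mask(im,(0,0,130),(180,70,255),b[k])&cv2.erode(hull,np.ones((3,3)))
        l=cv2.convexHull(big(cv2.morphologyEx(wh,cv2.MORPH_CLOSE,np.ones((5,5)))))
        M=cv2.moments(l);p=(M['m10']/M['m00'],M['m01']/M['m00']); print(k,'label px',np.round(p,1),onz(n,[p],.096)[0],'label rect',rect(n,l,.096),'cap',rect(n,c,.095)); b[k+'p']=p
for k in'bo': print(k,two(B['top'][k+'p'],B['side'][k+'p']))
t=cv2.cvtColor(I['top'][95:235,265:385],cv2.COLOR_RGB2BGR);s=cv2.cvtColor(I['side'][120:195,200:325],cv2.COLOR_RGB2BGR)
t=cv2.resize(t,(480,560),interpolation=2); s=cv2.resize(s,(310,186)); o=np.zeros((560,790,3),np.uint8);o[:,:480]=t;o[:186,480:]=s
cv2.imwrite('pics/crop.png',o)
E
```

```text
top mat [array([ 483.9, -222.9]), array([268.4, 139.6]), np.float64(22.8)]
head@.060 [array([ 543.2, -198.8]), array([57.2, 60.3]), np.float64(25.0)]
handle@.058 [array([ 458.1, -234. ]), array([131.7,  37.4]), np.float64(22.6)]
b label px [135.  138.4] [0.5432 0.2432 0.096 ] label rect [array([543. , 243.1]), array([37.4, 36.3]), np.float64(45.0)] cap [array([541.9, 241. ]), array([64.1, 62.2]), np.float64(45.0)]
o label px [199.9 121.6] [0.5824 0.0834 0.096 ] label rect [array([582.4,  83.5]), array([37. , 36.4]), np.float64(62.5)] cap [array([581.2,  82.7]), array([65.5, 62.6]), np.float64(44.4)]
side mat [array([ 486.1, -225.8]), array([269.9, 157.7]), np.float64(22.9)]
head@.060 [array([ 537.7, -182.5]), array([56.5, 95.6]), np.float64(23.9)]
handle@.058 [array([ 453. , -218.9]), array([128.8,  64. ]), np.float64(17.2)]
b label px [182.  280.2] [0.5424 0.246  0.096 ] label rect [array([542.4, 245.9]), array([39.4, 39.1]), np.float64(44.8)] cap [array([540.7, 248.6]), array([62.9, 69.5]), np.float64(18.8)]
o label px [189.6 219. ] [0.5813 0.0863 0.096 ] label rect [array([581.7,  86.1]), array([37.5, 37.2]), np.float64(62.7)] cap [array([579.7,  90.6]), array([64.7, 70.5]), np.float64(13.4)]
b (array([0.5437, 0.2444, 0.0926]), np.float64(0.00035599205059391585))
o (array([0.5829, 0.084 , 0.0925]), np.float64(0.0006946505814954577))
```

View pics/crop.png

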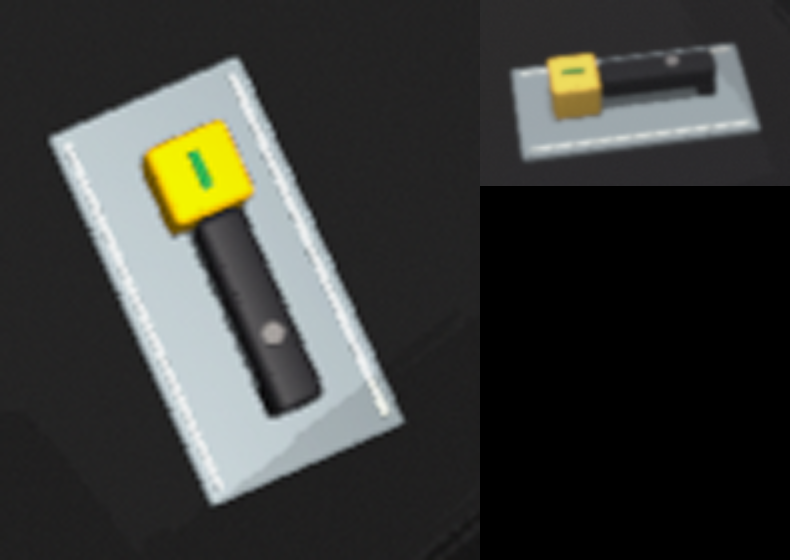

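The crop confirms the choice: yellow head at about (315,138), charcoal handle to about (340,197), lying lengthwise on the white-lined mat. From the sizes, the grip point is about (0.483, -0.226, 0.041) with yaw about 22.4°, and the mat centre is about (0.484, -0.223). The tool yaw of -157.8° already lines up, so I move above it.

Request:
drive_tool --increments '[[[1,-0.25,0.2,0,0],[1,-0.5,0.4,0,0],[1,-0.75,0.6,0,0],[1,-1,0.79,0,0]]]'

```text
time_s: 0.7
tcp_pos: [0.3308, -0.4906, 0.2375]
eef_rot: [180.0, -0.0, -157.8]
contact_force: [0.4, -0.8, -0.1]
gripper_width: 0.0877
gripper_force: 0.0
```

Request:
drive_tool --increments '[[[1,-0.25,0.2,0,0],[1,-0.5,0.4,0,0],[1,-0.75,0.6,0,0],[1,-1,0.79,0,0]]]'

```text
time_s: 1.2
tcp_pos: [0.4061, -0.3574, 0.2376]
eef_rot: [-180.0, 0.0, -157.8]
contact_force: [0.2, -0.1, -0.2]
gripper_width: 0.0877
gripper_force: 0.0
```

Request:
drive_tool --increments '[[[1,-0.3,0.24,0,0],[1,-0.6,0.47,0,0],[1,-0.85,0.67,0,0],[1,-1,0.79,0,0],[1,-1,0.79,0,0]]]'

```text
time_s: 1.82
tcp_pos: [0.4815, -0.2242, 0.2375]
eef_rot: [180.0, -0.0, -157.7]
contact_force: [0.1, -0.3, -0.6]
gripper_width: 0.0878
gripper_force: 0.0
```

Request:
drive_tool --increments '[[[1,-0.01,-0.015,0.25,0],[1,-0.01,-0.015,0.5,0],[1,-0.01,-0.015,0.75,0],[1,-0.01,-0.015,1,0]]]'

```text
time_s: 2.33
tcp_pos: [0.4823, -0.2273, 0.1167]
eef_rot: [-180.0, 0.0, -157.8]
contact_force: [0.1, -0.4, -0.1]
gripper_width: 0.0876
gripper_force: 0.0
```

Request:
drive_tool --increments '[[[1,0,0,0.2,0],[1,0,0,0.4,0],[1,0,0,0.56,0],[1,0,0,0.66,0],[1,0,0,0.68,0]]]'

```text
time_s: 2.95
tcp_pos: [0.4822, -0.227, 0.0354]
eef_rot: [180.0, -0.1, -157.8]
contact_force: [-0.2, -0.2, -0.3]
gripper_width: 0.0877
gripper_force: 0.0
```

Request:
drive_tool --increments '[[[0.2,0,0,0,0],[-0.1,0,0,0,0],[-0.3,0,0,0,0],[-0.5,0,0,0,0],[-0.5,0,0,0,0]]]' --squeeze 25

```text
time_s: 3.58
tcp_pos: [0.4828, -0.2267, 0.0361]
eef_rot: [-180.0, 0.0, -157.8]
contact_force: [-0.5, -0.2, -0.5]
gripper_width: 0.043
gripper_force: 0.0
```

Request:
drive_tool --increments '[[[-0.7,0,0,0,0],[-0.8,0,0,0,0],[-0.8,0,0,0,0],[-0.8,0,0,0,0],[-0.8,0,0,0,0]]]' --squeeze 25

```text
time_s: 4.2
tcp_pos: [0.4828, -0.2267, 0.036]
eef_rot: [-180.0, 0.0, -157.8]
contact_force: [0.4, -0.0, 1.1]
gripper_width: 0.034
gripper_force: 25.0
```

Request:
drive_tool --increments '[[[-0.8,0,0,-0.08,0],[-0.8,0,0,-0.25,0],[-0.8,0,0,-0.5,0],[-0.8,0,0,-0.75,0],[-0.8,0,0,-1,0]]]'

```text
time_s: 4.82
tcp_pos: [0.4823, -0.2265, 0.1572]
eef_rot: [180.0, -0.0, -157.8]
contact_force: [1.2, 0.1, -1.8]
gripper_width: 0.034
gripper_force: 25.0
```

Request:
drive_tool --increments '[[[-0.8,0,0,-0.25,0],[-0.8,0,0,-0.5,0],[-0.8,0,0,-0.75,0],[-0.8,0,0,-0.9,0],[-0.8,0,0,-1,0]]]'

```text
time_s: 5.45
tcp_pos: [0.4825, -0.2265, 0.2771]
eef_rot: [-180.0, 0.0, -157.8]
contact_force: [0.0, -0.0, -1.5]
gripper_width: 0.034
gripper_force: 25.0
```

Run:
```python
from h import *
np.set_printoptions(precision=4,suppress=True)
im=capture('side');t=capture('top');s=r.get_state();print(s['tcp_pos'],s['eef_rot'],s['contact_force'],s['moment'])
g=s['tcp_pos']+[0,0,.005];u=np.array([.925,.38,0]);
print(proj('side',[g,g+.07*u-[0,0,.031],g-.095*u]),proj('top',[g,g+.095*u,g-.095*u]))
p=proj('side',[g])[0].astype(int);x=max(p[0]-110,0);y=max(p[1]-80,0)
a=cv2.resize(im[y:y+170,x:x+220],(440,340),interpolation=2);p=proj('top',[g])[0].astype(int);x2=p[0]-85;y2=max(p[1]-85,0)
b=cv2.resize(t[y2:y2+170,x2:x2+170],(340,340),interpolation=2)
cv2.imwrite('pics/lift.png',cv2.cvtColor(np.hstack([a,b]),cv2.COLOR_RGB2BGR));print(x,y,x2,y2)
```

```text
[ 0.483  -0.2267  0.2772] [-179.9475    0.0868 -157.7786] [ 0.5386 -0.3317 -2.4579] [-0.0343  0.0049 -0.0427]
[[260.3109  81.1508]
 [232.6608  94.1075]
 [298.4056  77.2324]] [[343.4955 147.2752]
 [323.6086 102.6501]
 [363.6994 192.7551]]
150 1 258 62
```

View pics/lift.png

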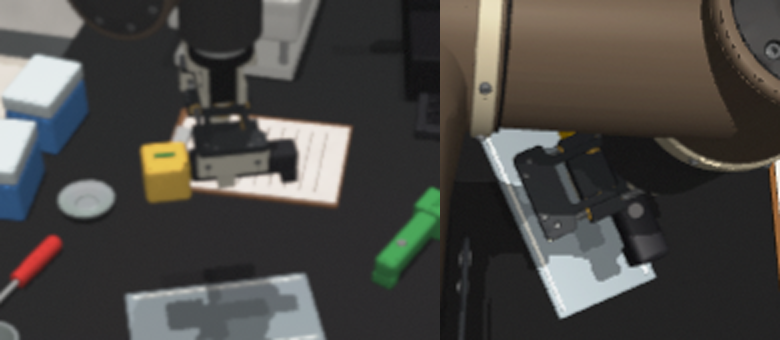

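The scanner is held level with the head at about (232,90) in the side view, pointing away from the base. Now I carry it high and on the near side, well clear of the orange jar.

Request:
drive_tool --increments '[[[-0.8,-0.01,0.1,0,0],[-0.8,-0.04,0.3,0,0],[-0.8,-0.06,0.53,0,0],[-0.8,-0.09,0.76,0,0],[-0.8,-0.115,0.98,0,0]]]'

```text
time_s: 6.18
tcp_pos: [0.4499, -0.1113, 0.2749]
eef_rot: [180.0, -0.1, -157.8]
contact_force: [0.6, 1.0, -1.3]
gripper_width: 0.0335
gripper_force: 25.0
```

Request:
drive_tool --increments '[[[-0.8,-0.025,0.2,0,0],[-0.8,-0.05,0.4,0,0],[-0.8,-0.07,0.6,0,0],[-0.8,-0.09,0.8,0,0],[-0.8,-0.115,0.97,0,0]]]'

```text
time_s: 6.8
tcp_pos: [0.4185, 0.0013, 0.275]
eef_rot: [180.0, -0.1, -157.8]
contact_force: [0.9, 0.4, -1.9]
gripper_width: 0.0339
gripper_force: 25.0
```

Request:
drive_tool --increments '[[[-0.8,-0.1,0.2,0,0],[-0.8,-0.2,0.4,0,0],[-0.8,-0.3,0.6,0,0],[-0.8,-0.4,0.8,0,0],[-0.8,-0.49,0.97,0,0]]]'

```text
time_s: 7.42
tcp_pos: [0.4292, 0.1313, 0.275]
eef_rot: [-180.0, -0.1, -157.8]
contact_force: [0.2, -0.0, -1.7]
gripper_width: 0.0339
gripper_force: 25.0
```

Request:
drive_tool --increments '[[[-0.8,-0.16,0.13,0,0],[-0.8,-0.32,0.26,0,0],[-0.8,-0.48,0.4,0,0],[-0.8,-0.59,0.49,0,0],[-0.8,-0.64,0.53,0,0]]]'

```text
time_s: 8.05
tcp_pos: [0.4778, 0.2192, 0.2755]
eef_rot: [-180.0, -0.1, -157.8]
contact_force: [-0.5, -1.1, -1.7]
gripper_width: 0.0339
gripper_force: 25.0
```

Request:
drive_tool --increments '[[[-0.8,0,0,0.1,0],[-0.8,0,0,0.25,0],[-0.8,0,0,0.4,0],[-0.8,0,0,0.48,0],[-0.8,0,0,0.5,0]]]'

```text
time_s: 8.68
tcp_pos: [0.4769, 0.2177, 0.2154]
eef_rot: [-180.0, -0.0, -157.8]
contact_force: [0.0, 0.5, -1.1]
gripper_width: 0.0339
gripper_force: 25.0
```

Run:
```python
from h import *
np.set_printoptions(precision=4,suppress=True)
im=capture('side');t=capture('top');s=r.get_state();print(s['tcp_pos'],s['eef_rot'])
g=s['tcp_pos']+[0,0,.005];u=np.array([.925,.38,0]);n=np.array([-.38,.925,0])
H=[g+a*u+b*n+[0,0,c] for a in(.04,.095) for b in(-.028,.028) for c in(-.031,.019)]
y=big(mask(im,(20,120,60),(35,255,255),(100,100,300,320)));print('seen bbox',cv2.boundingRect(y),'pred',cv2.boundingRect(proj('side',H).astype(np.float32)))
a=cv2.resize(im[170:340,110:300],(380,340),interpolation=2);b=cv2.resize(t[80:220,80:240],(388,340),interpolation=2)
cv2.imwrite('pics/over.png',cv2.cvtColor(np.hstack([a,b]),cv2.COLOR_RGB2BGR))
```

```text
[0.4773 0.2182 0.2161] [-179.9991    0.0146 -157.7872]
seen bbox (159, 232, 30, 38) pred (159, 228, 33, 43)
```

View pics/over.png

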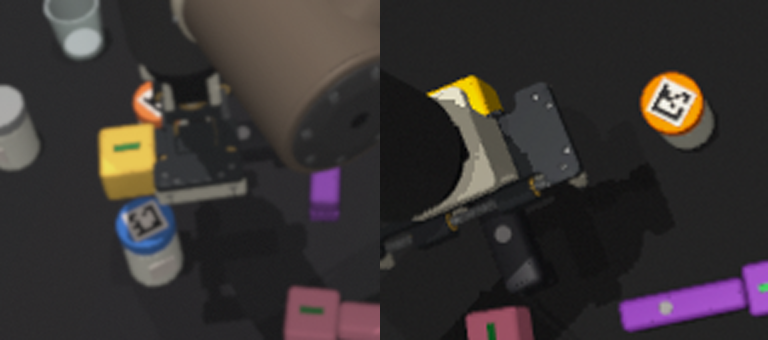

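Over the jar: in the side view the head at (174,251) agrees with the prediction to about 2 px. The blue label is at (182,280), uncovered just below it. I lower to a 5 cm stand-off and hold.

Request:
drive_tool --increments '[[[-0.8,-0.005,0,0.1,0],[-0.8,-0.005,0,0.22,0],[-0.8,-0.005,0,0.32,0],[-0.8,-0.005,0,0.365,0],[-0.8,-0.005,0,0.365,0]]]'

```text
time_s: 9.4
tcp_pos: [0.4777, 0.2184, 0.1717]
eef_rot: [-180.0, -0.1, -157.8]
contact_force: [-1.6, 0.6, -1.6]
gripper_width: 0.0342
gripper_force: 25.0
```

Request:
drive_tool --increments '[[[-0.8,0,0,0,0],[-0.8,0,0,0,0],[-0.8,0,0,0,0],[-0.8,0,0,0,0],[-0.8,0,0,0,0]]]'

```text
time_s: 10.02
tcp_pos: [0.4778, 0.2186, 0.1722]
eef_rot: [180.0, 0.0, -157.8]
contact_force: [0.5, 0.3, -1.9]
gripper_width: 0.0338
gripper_force: 25.0
```

Run:
```python
from h import *
np.set_printoptions(precision=4,suppress=True)
im=capture('side');s=r.get_state();print(s['tcp_pos'],s['eef_rot'])
g=s['tcp_pos']+[0,0,.005];u=np.array([.925,.38,0]);n=np.array([-.38,.925,0])
H=[g+a*u+b*n+[0,0,c] for a in(.04,.095) for b in(-.028,.028) for c in(-.031,.019)]
y=big(mask(im,(20,120,60),(35,255,255),(100,100,300,320)));print('seen bbox',cv2.boundingRect(y),'pred',cv2.boundingRect(proj('side',H).astype(np.float32)))
cv2.imwrite('pics/scan.png',cv2.cvtColor(cv2.resize(im[200:330,110:300],(760,520),interpolation=2),cv2.COLOR_RGB2BGR))
```

```text
[0.4778 0.2185 0.1722] [ 179.9993    0.0028 -157.7821]
seen bbox (162, 244, 29, 36) pred (162, 241, 32, 41)
```

View pics/scan.png

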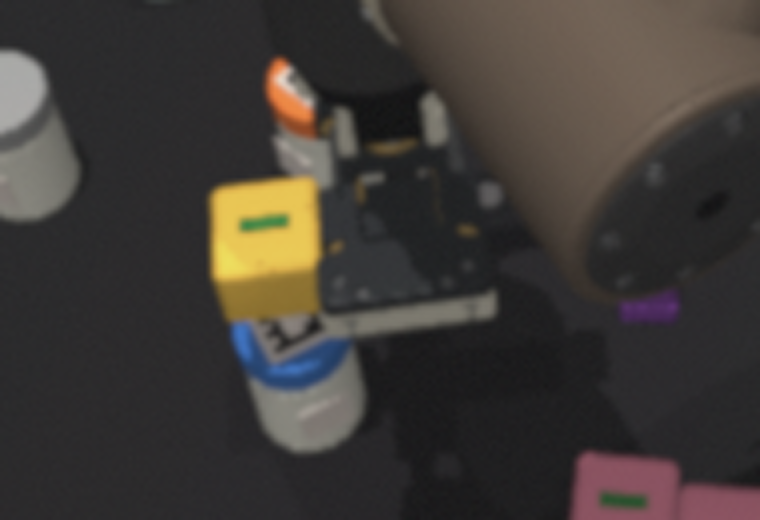

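The head at (176,262) sits over the blue cap at (184,285), level and as predicted. I keep holding still.

Request:
drive_tool --increments '[[[-0.8,0,0,0,0],[-0.8,0,0,0,0],[-0.8,0,0,0,0],[-0.8,0,0,0,0],[-0.8,0,0,0,0]]]'

```text
time_s: 10.7
tcp_pos: [0.4778, 0.2185, 0.1722]
eef_rot: [-180.0, 0.0, -157.8]
contact_force: [0.5, 1.0, -1.1]
gripper_width: 0.0339
gripper_force: 25.0
```

Request:
drive_tool --increments '[[[-0.8,0,0,0,0],[-0.8,0,0,0,0],[-0.8,0,0,0,0],[-0.8,0,0,0,0],[-0.8,0,0,0,0]]]'

```text
time_s: 11.32
tcp_pos: [0.4778, 0.2185, 0.1722]
eef_rot: [180.0, -0.0, -157.8]
contact_force: [-0.7, 0.8, -1.7]
gripper_width: 0.0338
gripper_force: 25.0
```

Request:
drive_tool --increments '[[[-0.8,0,0,0,0],[-0.8,0,0,0,0],[-0.8,0,0,0,0],[-0.8,0,0,0,0],[-0.8,0,0,0,0]]]'

```text
time_s: 11.95
tcp_pos: [0.4778, 0.2186, 0.1722]
eef_rot: [180.0, -0.0, -157.8]
contact_force: [-0.5, 0.1, -1.4]
gripper_width: 0.034
gripper_force: 25.0
```

Request:
drive_tool --increments '[[[-0.8,0,0,0,0],[-0.8,0,0,0,0],[-0.8,0,0,0,0],[-0.8,0,0,0,0],[-0.8,0,0,0,0]]]'

```text
time_s: 12.58
tcp_pos: [0.4778, 0.2185, 0.1722]
eef_rot: [180.0, 0.0, -157.8]
contact_force: [0.1, -0.2, -1.3]
gripper_width: 0.0338
gripper_force: 25.0
```

Request:
drive_tool --increments '[[[-0.8,0,0,-0.1,0],[-0.8,0,0,-0.3,0],[-0.8,0,0,-0.55,0],[-0.8,0,0,-0.75,0],[-0.8,0,0,-0.86,0]]]'

```text
time_s: 13.2
tcp_pos: [0.4782, 0.2188, 0.2775]
eef_rot: [180.0, 0.1, -157.8]
contact_force: [0.6, -0.2, -1.8]
gripper_width: 0.0344
gripper_force: 25.0
```

Request:
drive_tool --increments '[[[-0.8,0.1,-0.08,0,0],[-0.8,0.26,-0.21,0,0],[-0.8,0.42,-0.34,0,0],[-0.8,0.56,-0.46,0,0],[-0.8,0.64,-0.53,0,0]]]'

```text
time_s: 13.82
tcp_pos: [0.4299, 0.129, 0.2755]
eef_rot: [180.0, 0.0, -157.8]
contact_force: [-0.1, -0.3, -1.8]
gripper_width: 0.0341
gripper_force: 25.0
```

Request:
drive_tool --increments '[[[-0.8,0.1,-0.2,0,0],[-0.8,0.2,-0.4,0,0],[-0.8,0.3,-0.6,0,0],[-0.8,0.4,-0.8,0,0],[-0.8,0.49,-0.97,0,0]]]'

```text
time_s: 14.45
tcp_pos: [0.4201, -0.0005, 0.2754]
eef_rot: [180.0, 0.0, -157.8]
contact_force: [-0.3, -0.2, -2.3]
gripper_width: 0.0338
gripper_force: 25.0
```

Request:
drive_tool --increments '[[[-0.8,0.025,-0.2,0,0],[-0.8,0.05,-0.4,0,0],[-0.8,0.07,-0.6,0,0],[-0.8,0.09,-0.8,0,0],[-0.8,0.115,-0.98,0,0]]]'

```text
time_s: 15.08
tcp_pos: [0.4521, -0.1146, 0.2754]
eef_rot: [-180.0, 0.0, -157.8]
contact_force: [-0.7, -0.4, -3.0]
gripper_width: 0.0334
gripper_force: 25.0
```

Request:
drive_tool --increments '[[[-0.8,0.025,-0.2,0,0],[-0.8,0.05,-0.4,0,0],[-0.8,0.08,-0.7,0,0],[-0.8,0.1,-0.88,0,0],[-0.8,0.115,-0.97,0,0]]]'

```text
time_s: 15.7
tcp_pos: [0.4832, -0.2276, 0.275]
eef_rot: [180.0, -0.0, -157.9]
contact_force: [-0.3, 0.8, -1.9]
gripper_width: 0.0337
gripper_force: 25.0
```

Request:
drive_tool --increments '[[[-0.8,-0.005,0.01,0.12,0],[-0.8,-0.01,0.025,0.35,0],[-0.8,-0.01,0.025,0.6,0],[-0.8,-0.01,0.025,0.82,0],[-0.8,-0.01,0.025,1,0]]]'

```text
time_s: 16.32
tcp_pos: [0.4823, -0.2221, 0.1536]
eef_rot: [179.9, -0.1, -157.7]
contact_force: [0.8, 0.2, -1.6]
gripper_width: 0.0337
gripper_force: 25.0
```

Request:
drive_tool --increments '[[[-0.8,0,0,0.2,0],[-0.8,0,0,0.42,0],[-0.8,0,0,0.62,0],[-0.8,0,0,0.76,0],[-0.8,0,0,0.82,0]]]'

```text
time_s: 16.95
tcp_pos: [0.4822, -0.2223, 0.0557]
eef_rot: [179.9, -0.1, -157.7]
contact_force: [0.6, -0.7, -1.0]
gripper_width: 0.034
gripper_force: 25.0
```

Request:
drive_tool --increments '[[[-0.8,0,-0.01,0.05,0],[-0.8,0,-0.012,0.09,0],[-0.8,0,-0.012,0.12,0],[-0.8,0,-0.012,0.14,0],[-0.8,0,-0.012,0.15,0]]]'

```text
time_s: 17.58
tcp_pos: [0.4839, -0.2246, 0.039]
eef_rot: [-180.0, 0.0, -157.8]
contact_force: [-0.1, -0.0, -1.5]
gripper_width: 0.0339
gripper_force: 25.0
```

Request:
drive_tool --increments '[[[-0.8,0,0,0.004,0],[-0.8,0,0,0.008,0],[-0.8,0,0,0.01,0],[-0.8,0,0,0.01,0]]]'

```text
time_s: 18.08
tcp_pos: [0.4838, -0.2245, 0.0378]
eef_rot: [-180.0, 0.0, -157.8]
contact_force: [1.0, 0.3, -2.1]
gripper_width: 0.0338
gripper_force: 25.0
```

Request:
drive_tool --increments '[[[-0.8,0,0,0.004,0],[-0.8,0,0,0.008,0],[-0.8,0,0,0.012,0],[-0.8,0,0,0.012,0],[-0.8,0,0,0.012,0]]]'

```text
time_s: 18.7
tcp_pos: [0.4838, -0.2245, 0.0363]
eef_rot: [180.0, -0.0, -157.8]
contact_force: [0.1, 0.1, -2.6]
gripper_width: 0.0339
gripper_force: 25.0
```

Request:
drive_tool --increments '[[[-0.8,0,0,0.002,0],[-0.8,0,0,0.004,0],[-0.8,0,0,0.004,0]]]'

```text
time_s: 19.08
tcp_pos: [0.4838, -0.2245, 0.036]
eef_rot: [-180.0, 0.0, -157.8]
contact_force: [-1.6, 0.9, 2.5]
gripper_width: 0.0339
gripper_force: 25.0
```

It touches the mat lightly. I release.

Request:
drive_tool --increments '[[[-0.15,0,0,0,0],[0.1,0,0,0,0],[0.4,0,0,0,0],[0.7,0,0,0,0],[1,0,0,0,0]]]'

```text
time_s: 19.7
tcp_pos: [0.4838, -0.2245, 0.0358]
eef_rot: [180.0, -0.0, -157.8]
contact_force: [0.3, -0.1, 0.4]
gripper_width: 0.0717
gripper_force: 0.0
```

Request:
drive_tool --increments '[[[1,0,0,0,0],[1,0,0,0,0],[1,0,0,0,0],[1,0,0,0,0],[1,0,0,0,0]]]'

```text
time_s: 20.32
tcp_pos: [0.4838, -0.2245, 0.0358]
eef_rot: [180.0, -0.0, -157.8]
contact_force: [0.3, 0.4, -0.5]
gripper_width: 0.0876
gripper_force: 0.0
```

Retreat straight up, then back out the way I came, away from everything.

Request:
drive_tool --increments '[[[1,0,0,-0.1,0],[1,0,0,-0.3,0],[1,0,0,-0.55,0],[1,0,0,-0.8,0],[1,0,0,-1,0]]]'

```text
time_s: 20.95
tcp_pos: [0.4841, -0.2246, 0.1582]
eef_rot: [-179.9, 0.1, -157.8]
contact_force: [1.0, 0.3, -0.4]
gripper_width: 0.0876
gripper_force: 0.0
```

Request:
drive_tool --increments '[[[1,0,0,-0.2,0],[1,0,0,-0.4,0],[1,0,0,-0.6,0],[1,0,0,-0.72,0],[1,0,0,-0.75,0]]]'

```text
time_s: 21.58
tcp_pos: [0.484, -0.2245, 0.2469]
eef_rot: [-180.0, 0.1, -157.8]
contact_force: [0.8, 0.2, -0.5]
gripper_width: 0.0877
gripper_force: 0.0
```

Request:
drive_tool --increments '[[[1,0.25,-0.2,0,0],[1,0.5,-0.4,0,0],[1,0.75,-0.6,0,0],[1,1,-0.79,0,0]]]'

```text
time_s: 22.08
tcp_pos: [0.4075, -0.3584, 0.2449]
eef_rot: [179.9, -0.1, -157.8]
contact_force: [0.8, -0.3, -0.5]
gripper_width: 0.0877
gripper_force: 0.0
```

Request:
drive_tool --increments '[[[1,0.25,-0.2,0,0],[1,0.5,-0.4,0,0],[1,0.75,-0.6,0,0],[1,0.95,-0.75,0,0],[1,1,-0.79,0,0]]]'

```text
time_s: 22.7
tcp_pos: [0.332, -0.4916, 0.2445]
eef_rot: [179.9, -0.1, -157.9]
contact_force: [0.2, -0.3, 0.1]
gripper_width: 0.0873
gripper_force: 0.0
```

Run:
```python
from h import *
np.set_printoptions(precision=4,suppress=True)
I={n:capture(n) for n in('top','side')}
im=I['top'];bx=(270,100,372,228)
def rect(c,z):
    P=onz('top',c[:,0].astype(float),z)[:,:2]; return [np.round(np.array(a),1) for a in cv2.minAreaRect((P*1000).astype(np.float32))]
m=mask(im,(0,0,110),(180,70,255),bx)|mask(im,(20,120,80),(35,255,255),bx)
m=cv2.morphologyEx(m,cv2.MORPH_CLOSE,np.ones((3,3)))
print('mat',rect(big(m),.010)); print('head',rect(big(mask(im,(20,120,60),(35,255,255),bx)),.060))
f=np.zeros_like(m); cv2.drawContours(f,[cv2.convexHull(big(m))],-1,255,-1); f=cv2.erode(f,np.ones((5,5)))
print('handle',rect(big(mask(im,(0,0,0),(180,255,75),bx)&f),.058))
for k,lo,hi,b in(('b',(98,130,60),(125,255,255),(115,120,165,165)),('o',(5,150,80),(19,255,255),(183,103,222,148))):
    print(k,rect(big(mask(im,lo,hi,b)),.095))
t=im[60:260,90:390]
cv2.imwrite('pics/end.png',cv2.cvtColor(np.vstack([cv2.resize(t,(420,280)),cv2.resize(I['side'][110:310,150:450],(420,280))]),cv2.COLOR_RGB2BGR))
```

```text
mat [array([ 484.2, -223.2]), array([269.9, 141.3]), np.float64(22.9)]
head [array([ 543.7, -195.9]), array([57.2, 59.4]), np.float64(22.7)]
handle [array([ 457.9, -230.3]), array([132. ,  36.4]), np.float64(22.3)]
b [array([541.9, 241. ]), array([64.1, 62.2]), np.float64(45.0)]
o [array([581.2,  82.7]), array([65.5, 62.6]), np.float64(44.4)]
```

View pics/end.png

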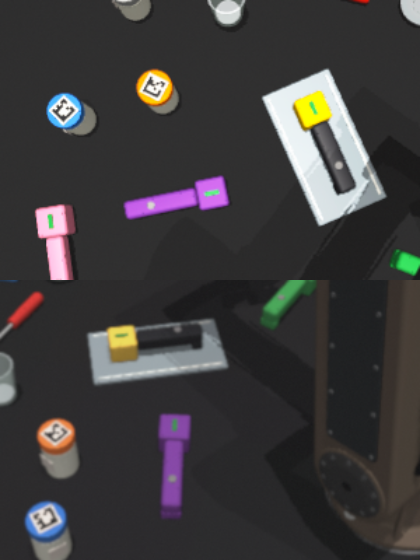

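The scanner lies flat in the middle of its mat at about (314,148) in the top view, within about 2 mm of centre and 0.5° of lengthwise. The jars have not moved, and the gripper is clear.

```bash
python3 -c "
from plant import job
print(job.close_job())"
```

```text
the job is handed in; nothing more can be done
None
```

I held the scanner level, about 5 cm above the blue jar's label, for over 3 s, kept it well clear of the orange jar, laid it back about 2 mm or less from the middle of its mat with both jars unmoved, and handed the job in at about 23 s; no verdict came back.

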